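# Stack the game boxes and balance the remote on top

### The job

Tidy the console under the air conditioner: stack all the closed cardboard game boxes into one column in the middle of the round bamboo tray, the big one at the bottom and each squarely and centred on the one below, and stand the square candy jar upright in the middle on top. Then take the remote out of the pull-out drawer of the white remote holder and balance it, buttons up, level and centred on the jar's domed lid, where it is always in sight. Leave the holder's drawer pushed fully home, and leave the desk bell and the stapler where they are.

Things in the scene. Friction and masses are not known exactly. Their poses are not given: they have to be found in the camera images.
- box1: the big closed cardboard game box, lid on top, 120 (its x) x 68 (its y) x 50 mm high; origin at the centre of its underside, z up.
- box2: small closed cardboard game box, lid on top, 100 (its x) x 64 (its y) x 30 mm high; origin at the centre of its underside, z up. May be absent.
- box3: small closed cardboard game box, lid on top, 100 (its x) x 64 (its y) x 42 mm high; origin at the centre of its underside, z up. May be absent.
- box4: small closed cardboard game box, lid on top, 100 (its x) x 64 (its y) x 36 mm high; origin at the centre of its underside, z up. May be absent.
- jar: square glass candy jar with sweets inside and a round domed steel screw lid: body 62 x 62 mm, 48 mm high; lid 62 mm in diameter from 48 to 54.6 mm, then a shallow dome up to 66.4 mm at its middle (62 mm high at 24 mm from the axis, 65 mm at 15 mm, crown nearly flat within 6 mm of the axis). Origin at the centre of its underside, z up, x and y square to its sides.
- jar_top (a point): the highest point of the jar's domed lid, on the jar's axis, 66.4 mm above its underside; axes as the jar's.
- remote: grey air-conditioner remote, a flat slab 44 (its x) x 130 (its y) x 18 mm high, buttons on its top; origin at the centre of its underside, z out of the button side. It starts in the holder's closed drawer under the roof, lying across the drawer (its length along the holder's y).
- bamboo_in (a point): centre of the round bamboo tray's inner floor, 8 mm above the desk; the tray is fixed, 200 mm in diameter with a rim 14 mm high and 5 mm thick.
- holder: white plastic remote holder fixed on the desk, 146 (its x) x 176 (its y) x 51 mm high, with a lip at its back up to 76 mm; origin at the centre of its underside; its drawer opens along its -x.
- tray (a joint): the holder's pull-out drawer: 0 fully home, 0.145 m fully out (along the holder's -x). Inside it is 135 mm (x) by 150 mm (y); its floor is 10 mm above the desk, side and back walls reach 24 mm, the front wall (5 mm thick) 44 mm. At 0.145 it is out from under the roof. Slides with light friction.
- tray_tab (a point): centre of the drawer's pull tab, a block sticking out of the middle of the front wall: 32 mm along x, 14 mm wide along y, 26 mm high, its top 47 mm above the desk; its centre is 18 mm in front of the front wall's outer face. It moves with the drawer; axes as the holder's.
- tray_floor (a point): centre of the drawer's inner floor (10 mm above the desk); it moves with the drawer; axes as the holder's.
- bell: silver steel desk bell, 86 mm across, 58 mm high; leave it alone. Origin at the centre of its underside.
- stapler: green plastic stapler, 130 (its x) x 36 x about 58 mm high; leave it alone. Origin at the centre of its underside.
There are look-alikes about, which are no part of the job. What is shaped like the box4 but purple is not meant.

How it is judged:
On the way, in this order (a step that is already met when the one before it is completed fails the run):
1. all the boxes stand in one square column on the bamboo tray, the big one lowest, with the jar upright on top, released (horizontal distance between box1 and bamboo_in below 0.03 m and z of jar in the frame of box1 above 0.044 m and linear speed of each of box1, box2, box3, box4, jar below 0.03 m/s and z of each of box2, box3, box4 in the frame of box1 above 0.044 m and horizontal distance between each of box2, box3, box4 and box1 below 0.01 m and angle between the x axis of each of box2, box3, box4 and the x axis of box1, either way round below 0.12 rad and z of jar in the frame of box2 above 0.024 m and z of jar in the frame of box3 above 0.036 m and z of jar in the frame of box4 above 0.03 m and angle between each of box1, box2, box3, box4, jar's own z axis and vertical below 0.08 rad and horizontal distance between jar and box1 below 0.012 m and contact force between the fingers and jar below 0.2 N), for 0.3 s.
2. the remote is balanced on the jar's domed lid, released and at rest (horizontal distance between remote and jar_top below 0.015 m and z of remote in the frame of jar_top between -0.006 and 0.006 m and angle between remote's own z axis and vertical below 0.2 rad and linear speed of remote below 0.03 m/s and angular speed of remote below 0.3 rad/s and contact force between the fingers and remote below 0.2 N), for 0.3 s.
At the end, for the whole second after the job is handed in: Boxes in one upright column, box1 lowest, within 30 mm of the bamboo centre, others within 10 mm and 0.12 rad of box1; jar upright above all, within 12 mm of box1's axis; remote on the dome, within 15 mm of its top, tilt under 0.2 rad; drawer home within 6 mm; all released, at rest (all of step 1 and all of step 2 and value of joint tray below 0.006 m); the robot touches nothing.
It fails at once if the bell is pushed more than 30 mm (distance of bell from where it was at the start of the episode above 0.03 m).
It fails at once if the stapler is pushed more than 30 mm (distance of stapler from where it was at the start of the episode above 0.03 m).
Of box2, box3, box4 only 2 to 3 are there at a start; the rules pass over those that are not, and their reading is None.
At some moment in a run one of box1 may be knocked a few centimetres aside while the robot is not near it.
Once in a run the grip may slacken for a moment while it holds something.
It also fails if it takes over 210 s, if anything falls off the work surface, if the arm or the gripper's body presses on something with over 40 N, if the wrist force passes 120 N, or if a joint passes its speed limit or range.

### The arm

A 6-joint arm with a two-finger parallel gripper is mounted at the origin on the work surface. World frame = base frame: x ahead of the robot, y to its left, z up, the work surface at z = 0. Lengths are in m, angles in rad, forces in N, time in s.
With the tool pointing down it reaches from about 0.35 to 1 m from the base axis. Payload 7.1 kg.
Tool frame: the origin (TCP) lies between the finger pads; the fingertips stand 25 mm ahead of it and the grasp point (between the pads) lies 6 mm ahead of it; z points along the fingers, y is the line along which they close (so a half turn about z gives the same grasp; the last joint's range is limited). The gripper opens to 85 mm and grips with 20 to 120 N. Pads are 22 mm wide; open, the fingers measure 114 mm over their backs; the gripper's body (76 mm by 85 mm) begins 54 mm behind the grasp point. The pads swing forward as they close: fully open they stand 13 mm farther back than shut.
Start: joints at [-1.146, 0.423, 1.63, -0, 1.089, -0.019], TCP at [0.268, -0.564, 0.256] pointing down, gripper open.
Joint ranges: [-3, 3], [-0.9, 2.11], [0.09, 2.58], [-1.31, 4.45], [0.11, 2.69], [-2.54, 2.54]. Speed limits (rad/s): [2.39, 2.39, 3.01, 3.14, 3.14, 3.14].

### API

Orientations are given as a 3x3 rotation matrix whose columns are the frame's x, y, z axes.
In Python, from bench import ctrl gives the robot as it stands. Calls block until the motion is done:
- ctrl.movep(position, orientation): joint-space move of the TCP to a pose.
- ctrl.move_linear(position, speed=0.15, attitude=None, stop_force=None): straight line of the TCP; attitude=None keeps the orientation; speed is the mean speed in m/s. With stop_force (N) it stops when the force on the tool has changed by that much, and returns True; else False.
- ctrl.move_j(angles): joint-space move.
- ctrl.gripper_to(opening): finger opening in m; the grip force is fixed at half the most; returns when the fingers have stopped.
- ctrl.dwell(seconds).
- ctrl.ik(position, orientation): joint angles nearest the present ones, or None.
- ctrl.observe(): the state.
- ctrl.capture(name): name is "side" or "top" or "wrist"; returns (picture, depth): 480x640x3 uint8, red, green, blue; 480x640 float32, m along the optical axis (not along the pixel's ray), 0 where there is no reading.
- ctrl.camera_model(name): a dict with "fov_y" (degrees; the focal length in pixels is half the picture's height over the tangent of half this angle, whatever the lens; pixels are square), "cx", "cy" (the principal point, pixels), "cam_to_world" (4x4, takes a point from camera to world coordinates). Camera axes: x right, y down, z forward; pixel columns grow to the right and rows downward; lengths in m; the calibration is good to about 2 mm. A picture is of the moment at which its call begins: read the wrist's pose just before it. camera_model takes no time and is no camera call; for the wrist camera it gives the pose at the moment of the call.
A pose or a line that the arm cannot do raises ctrl.PlanningError and nothing moves.
- ctrl.hand_in(): hands the job in; it is judged then, once.
The state is a dict: "clock": time; "joints": joint angles; "qvel": joint speeds; "effort": joint torques, N m; "tcp_pos": TCP position; "tcp_rot": TCP orientation; "force": force on the tool from outside, world axes, zero at the start; "torque": the same for the moment, N m; "opening": finger opening in m; "gripper_force": force on a finger pad.
Only numpy, scipy, OpenCV 4.12 (cv2) and the standard library are available. Lean on these libraries where they do the work, as an engineer would, in place of code of your own. Each camera call takes 0.05 s, during which the arm holds its last target. There are 200 camera calls.

## Working session

There is one attempt and no reset: what is moved stays moved. The work goes in short steps, each a Python script; the robot and the scene stay as the last script left them, time stands still between calls to the robot, and variables do not carry over. Pictures are saved under pics/ and viewed, at most 14 in all, crops included, and the job is handed in when it is done.

```bash
ls; mkdir -p pics
python3 - <<'E'
from bench import ctrl
import cv2,numpy as np
for n in ("top","side"):
    p,d=ctrl.capture(n); m=ctrl.camera_model(n)
    cv2.imwrite(f"pics/{n}0.png",p[:,:,::-1]); np.save(f"pics/{n}0.npy",d)
    print(n,m["fov_y"],m["cx"],m["cy"],np.round(m["cam_to_world"],3).tolist(), (d>0).mean())
print(ctrl.observe()["clock"])
E
```

```text
pics
top 43.20463506959655 331.7556101049078 236.48517604853973 [[-0.005, -0.997, 0.075, 0.498], [-1.0, 0.004, -0.011, -0.086], [0.01, -0.075, -0.997, 1.398], [0.0, 0.0, 0.0, 1.0]] 0.9959244791666667
side 56.849506085311546 318.9553276642963 228.33547337808534 [[0.997, -0.058, 0.051, 0.572], [-0.077, -0.698, 0.712, -0.817], [-0.006, -0.714, -0.7, 0.8], [0.0, 0.0, 0.0, 1.0]] 0.9960384114583334
0.1
```

View pics/top0.png

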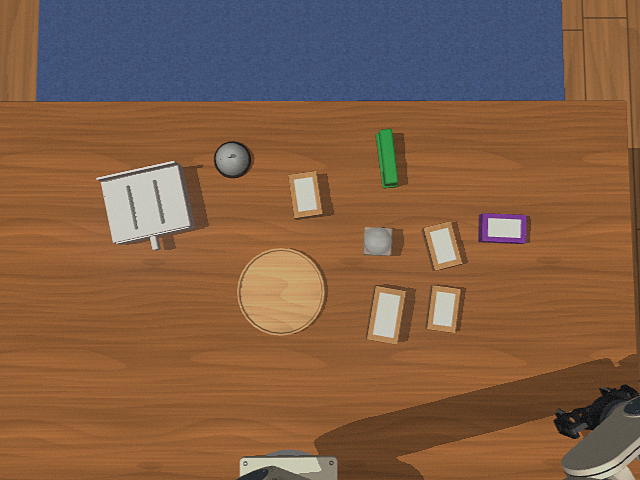

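View pics/side0.png

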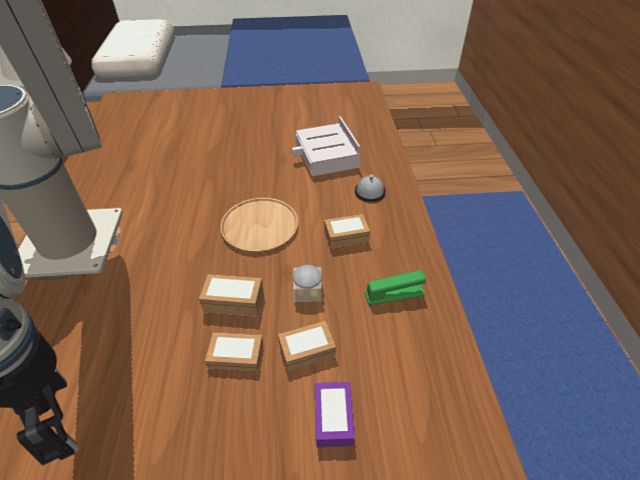

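```bash
cat > h.py <<'E'
from bench import ctrl
import cv2,numpy as np
def cloud(n,cap=None):
    M=ctrl.camera_model(n); p,d=cap if cap else ctrl.capture(n)
    f=240/np.tan(np.radians(M["fov_y"])/2); v,u=np.mgrid[:480,:640]
    c=np.stack([(u-M["cx"])/f*d,(v-M["cy"])/f*d,d],-1); T=M["cam_to_world"]
    return p,d,c@T[:3,:3].T+T[:3,3]
def rect(xy):
    "centre, long-side angle in (-90,90], sizes (long, short) of points"
    (c,(w,h),a)=cv2.minAreaRect((xy*1000).astype(np.float32))
    if w<h: w,h,a=h,w,a+90
    a=(a+90)%180-90
    return np.array(c)/1000,np.radians(a),(w,h)
def blobs(P,zmin=0.02,x=(0.2,0.95),y=(-0.6,0.6),amin=60):
    "raised components: top-face rect"
    m=((P[...,2]>zmin)&(P[...,2]<.3)&(P[...,0]>x[0])&(P[...,0]<x[1])&(P[...,1]>y[0])&(P[...,1]<y[1])).astype(np.uint8)
    m=cv2.morphologyEx(m,cv2.MORPH_OPEN,np.ones((3,3)))
    n,L,S,C=cv2.connectedComponentsWithStats(m,connectivity=4); out=[]
    for i in range(1,n):
        if S[i,4]<amin: continue
        q=P[L==i]; zt=np.percentile(q[:,2],80); t=q[abs(q[:,2]-zt)<.006]
        out.append((C[i],zt,)+rect(t[:,:2])+(L==i,))
    return out
def R(a):
    "tool down, tool y (closing line) at world angle a"
    a=(a+np.pi/2)%np.pi-np.pi/2
    y=np.array([np.cos(a),np.sin(a),0]); z=np.array([0,0,-1.]); return np.stack([np.cross(y,z),y,z],1)
def st(s=""):
    o=ctrl.observe(); print(s,"t%.1f"%o["clock"],"tcp",np.round(o["tcp_pos"],4),"open %.4f gf %.1f"%(o["opening"],o["gripper_force"]),"F",np.round(o["force"],1)); return o
E
python3 - <<'E'
from h import *
p,d=cv2.imread("pics/top0.png")[:,:,::-1],np.load("pics/top0.npy")
p,d,P=cloud("top",(p,d))
print("desk z",np.median(P[260:400,30:200,2]))
for c,z,xy,a,s,m in blobs(P): print(c.round(),"z%.3f"%z,xy.round(4),"a%.1f"%np.degrees(a),np.round(s),np.median(p[m],0))
hsv=cv2.cvtColor(p,cv2.COLOR_RGB2HSV)
m=(P[...,2]>.005)&(P[...,2]<.018)&(abs(P[...,0]-.4)<.15)&(abs(P[...,1]-.03)<.13)
q=P[m][:,:2]; print("bamboo",cv2.minEnclosingCircle((q*1000).astype(np.float32)),len(q), q.mean(0))
E
```

```text
desk z -0.0006933222328563415
[388. 157.] z0.055 [ 0.7811 -0.2278] a7.1 [123.  30.] [ 51. 149.  70.]
[231. 158.] z0.043 [0.7829 0.13  ] a-89.8 [55. 53.] [136. 137. 131.]
[146. 203.] z0.053 [0.6598 0.3137] a-77.5 [177. 176.] [201. 200. 191.]
[305. 194.] z0.044 [ 0.696  -0.0395] a8.1 [100.  64.] [195. 155. 118.]
[503. 228.] z0.038 [ 0.6187 -0.4887] a87.4 [100.  64.] [134.  76. 161.]
[442. 246.] z0.038 [ 0.5791 -0.3492] a14.1 [100.  65.] [191.  151.  110.5]
[377. 241.] z0.065 [ 0.5892 -0.2023] a-11.5 [54. 53.] [151. 144. 136.]
[385. 315.] z0.052 [ 0.4253 -0.219 ] a-10.2 [120.  68.] [195.  184.5 165.5]
[443. 309.] z0.032 [ 0.4371 -0.3503] a-8.4 [100.  65.] [193. 158. 126.]
[561. 415.] z0.294 [ 0.2555 -0.5082] a86.3 [24. 13.] [30.5 31.  31. ]
bamboo ((402.0933837890625, 27.61349105834961), 188.34779357910156) 4672 [0.46265141 0.01911096]
```

Run:
```python
from h import *
def ld(n): return cloud(n,(cv2.imread(f"pics/{n}0.png")[:,:,::-1],np.load(f"pics/{n}0.npy")))
p,d,P=ld("top")
c=p[170:350,280:540]; cv2.imwrite("pics/crop.png",cv2.resize(c[:,:,::-1],None,fx=3,fy=3))
r=np.hypot(P[...,0]-.463,P[...,1]-.019)
m=(P[...,2]>.003)&(r<.115); cs=cv2.findContours(m.astype(np.uint8),cv2.RETR_EXTERNAL,cv2.CHAIN_APPROX_NONE)[0]
k=max(cs,key=cv2.contourArea)[:,0]; q=P[k[:,1],k[:,0],:2]
A=np.c_[2*q,np.ones(len(q))]; s=np.linalg.lstsq(A,(q**2).sum(1),rcond=None)[0]; print("bamboo",s[:2],np.sqrt(s[2]+s[:2]@s[:2]))
r=np.hypot(P[...,0]-.589,P[...,1]+.202)
m=(P[...,2]>.02)&(r<.06);print("jar all",rect(P[m][:,:2]))
m=(P[...,2]>.0585)&(r<.06);print("jar dome",rect(P[m][:,:2]),P[m].mean(0))
m=(P[...,2]>.02)&(P[...,2]<.047)&(r<.06);print("jar low",rect(P[m][:,:2]),m.sum())
# holder roof & tab
m=(P[...,2]>.045)&(P[...,2]<.056)&(abs(P[...,0]-.66)<.13)&(abs(P[...,1]-.31)<.13);print("roof",rect(P[m][:,:2]))
m=(P[...,2]>.06)&(P[...,2]<.085)&(abs(P[...,0]-.70)<.13)&(abs(P[...,1]-.31)<.13);print("lip",rect(P[m][:,:2]))
m=(P[...,2]>.03)&(P[...,2]<.056)&(P[...,0]<.572)&(P[...,0]>.5)&(abs(P[...,1]-.30)<.05);print("tab",rect(P[m][:,:2]),m.sum(),P[m].min(0),P[m].max(0))
p,d,P=ld("side")
for c,z,xy,a,s,m in blobs(P,x=(.35,.95)): print(c.round(),"z%.3f"%z,xy.round(4),"a%.1f"%np.degrees(a),np.round(s))
```

```text
bamboo [0.4764096  0.01808581] 0.09937736148776678
jar all (array([ 0.58891443, -0.20133205]), np.float64(1.5065289233691044), (61.93129348754883, 61.76386642456055))
jar dome (array([ 0.58918848, -0.20229776]), np.float64(-0.20081805884240603), (53.683780670166016, 53.475860595703125)) [ 0.58913004 -0.20105795  0.06363808]
jar low (array([ 0.58888721, -0.2013631 ]), np.float64(1.5086778280526894), (61.93323516845703, 61.705570220947266)) 108
roof (array([0.66037201, 0.31368372]), np.float64(0.22681899990755403), (177.941650390625, 177.5565185546875))
lip (array([0.7459646 , 0.33270758]), np.float64(-1.3536319349843955), (174.55160522460938, 8.87871265411377))Traceback (most recent call last):
  File "<stdin>", line 16, in <module>
    return umr_minimum(a, axis, None, out, keepdims, initial, where)
ValueError: zero-size array to reduction operation minimum which has no identity
```

View pics/crop.png

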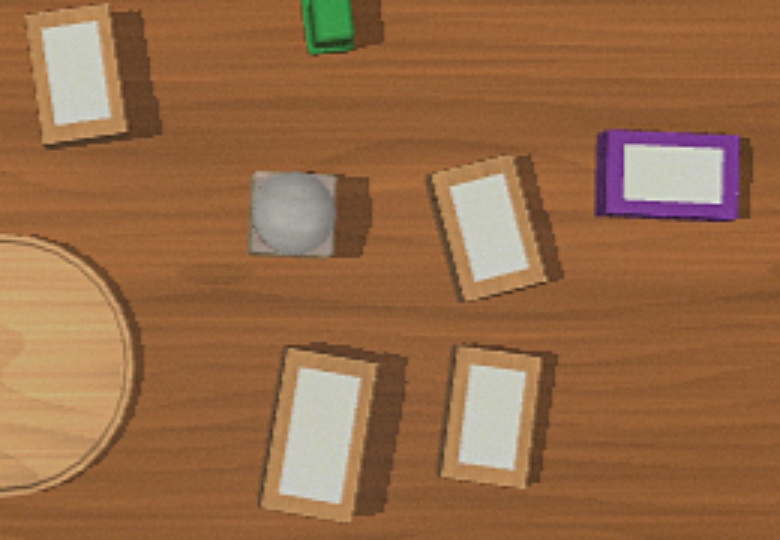

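```bash
cat >> h.py <<'E'
def R(a):
    y=np.array([np.cos(a),np.sin(a),0]); z=np.array([0,0,-1.]); return np.stack([np.cross(y,z),y,z],1)
BAM=np.array([.4764,.0181]); ZT=.34
def top_at(P,xy,z,r=.08,tol=.006):
    m=(abs(P[...,2]-z)<tol)&(np.hypot(P[...,0]-xy[0],P[...,1]-xy[1])<r)
    m=cv2.morphologyEx(m.astype(np.uint8),cv2.MORPH_OPEN,np.ones((3,3)))>0
    return rect(P[m][:,:2])+(m.sum(),)
def goto(xy,z,a): ctrl.movep([*xy,z],R(a))
def pick(xy,a,rel=.026,zb=0.,wide=.085):
    "a: closing-line angle"
    ctrl.gripper_to(wide); goto(xy,ZT,a); ctrl.move_linear([*xy,zb+.09],speed=.2)
    if ctrl.move_linear([*xy,zb+rel],speed=.06,stop_force=12): st("touched"); ctrl.move_linear(ctrl.observe()["tcp_pos"]+[0,0,.002],speed=.05)
    z0=ctrl.observe()["tcp_pos"][2]-zb
    ctrl.gripper_to(0.); st("gripped"); ctrl.move_linear([*xy,ZT],speed=.2); st("lifted"); return z0
def place(xy,a,zb,rel):
    goto(xy,ZT,a); st("over"); ctrl.move_linear([*xy,zb+rel+.012],speed=.15)
    print("contact",ctrl.move_linear([*xy,zb+rel-.004],speed=.025,stop_force=4)); o=st("down")
    ctrl.gripper_to(.085); ctrl.move_linear([*xy,ZT],speed=.2); st("off"); return o["tcp_pos"][2]-rel
E
python3 - <<'E'
from h import *
print([ctrl.ik([*xy,.3],R(np.pi/2+b)) is not None for xy in [(.425,-.219),BAM,(.696,-.04),(.59,.3)] for b in (0,.2,-.2)])
xy,a,s,n=top_at(cloud("top")[2],(.4253,-.219),.05); print(xy,a,s)
rel=pick(xy,a+np.pi/2); print("rel",rel)
print("zb",place(BAM,np.pi/2,.008,rel))
ctrl.movep([.4,-.25,ZT],R(np.pi/2)); p,d,P=cloud("top"); print(top_at(P,BAM,.058)); cv2.imwrite("pics/b1.png",p[:,:,::-1])
E
```

```text
[True, True, True, True, True, True, True, True, True, True, True, True]
[ 0.42520612 -0.21879121] -0.177693032148921 (119.95613861083984, 68.13387298583984)
gripped t4.9 tcp [ 0.4255 -0.2189  0.0266] open 0.0674 gf 67.7 F [-0.2  1.   5.3]
lifted t6.6 tcp [ 0.4247 -0.2185  0.339 ] open 0.0671 gf 67.6 F [ 0.7 -0.  -2.2]
rel 0.0262849258485085
over t7.6 tcp [0.4763 0.0175 0.3397] open 0.0674 gf 67.5 F [-0.6 -0.2 -1.2]
contact True
down t10.2 tcp [0.4764 0.0182 0.0346] open 0.0674 gf 68.1 F [-0.9  0.3  6.2]
off t12.2 tcp [0.4758 0.0181 0.339 ] open 0.0850 gf 0.0 F [ 0.5  0.  -0.3]
zb 0.008272563157932858
(array([0.47660489, 0.01930389]), np.float64(-0.0003114566894847669), (118.87442016601562, 66.93050384521484), np.int64(1601))
```

View pics/b1.png

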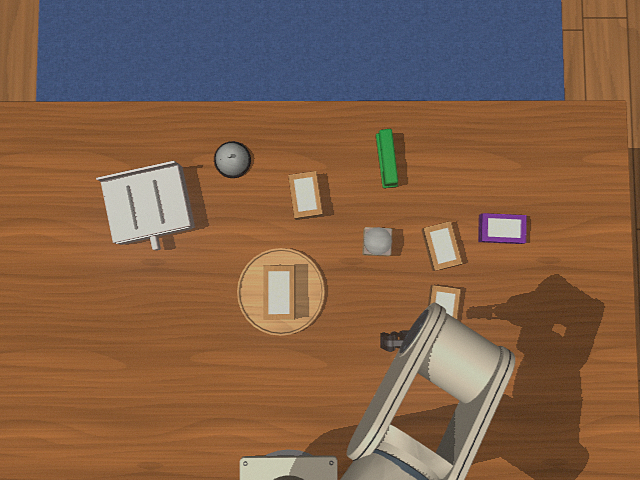

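```bash
cat >> h.py <<'E'
def stackpose(ztop,xy=BAM):
    ctrl.movep([.42,-.28,ZT],R(np.pi/2)); P=cloud("top")[2]; r=top_at(P,xy,ztop,r=.11); print("stack top",ztop,np.round(r[0],4),round(r[1],4),np.round(r[2],1),r[3]); return r
E
python3 - <<'E'
from h import *
z=.058
for name,h,xy,a in (("box3",.042,(.696,-.0395),np.radians(8.1)),("box4",.036,(.5791,-.3492),np.radians(14.1)),("box2",.030,(.4371,-.3503),np.radians(-8.4))):
    if h==.042:
        r=top_at(cloud("top")[2],xy,h); print(name,r); xy,a=r[0],r[1]
    rel=pick(xy,a+np.pi/2)
    if abs(ctrl.observe()["opening"]-.064)>.003: print("LOST",name); break
    s=stackpose(z)
    if np.hypot(*(s[0]-BAM))>.02 or abs(s[2][1]-66)>4: print("stack odd"); break
    zb=place(s[0] if z<.06 else place_xy,s[1]+np.pi/2,z,rel); place_xy=s[0] if z<.06 else place_xy
    print(name,"zb",zb); z+=h
    s2=stackpose(z)
    if np.hypot(*(s2[0]-place_xy))>.004 or abs(s2[1])>.06 or abs(zb-(z-h))>.004: print("CHECK"); break
E
```

```text
box3 (array([ 0.69643579, -0.03946452]), np.float64(0.14027303889600168), (101.20368194580078, 63.98043441772461), np.int64(1145))
gripped t17.9 tcp [ 0.6969 -0.0395  0.0267] open 0.0635 gf 67.2 F [-0.5  0.1  4.3]
lifted t19.6 tcp [ 0.6959 -0.0394  0.3386] open 0.0634 gf 66.8 F [-0.1 -0.4 -2.6]
stack top 0.058 [0.4767 0.0192] 0.0008 [118.9  66.9] 1595
over t22.2 tcp [0.4769 0.0187 0.34  ] open 0.0636 gf 66.7 F [-0.1  0.6 -2.2]
contact True
down t24.5 tcp [0.4767 0.0192 0.0847] open 0.0632 gf 67.6 F [-1.9  0.4  6.8]
off t26.3 tcp [0.4761 0.0192 0.339 ] open 0.0848 gf 0.0 F [0.7 0.6 0.4]
box3 zb 0.0581759299838816
stack top 0.1 [0.4763 0.0191] 0.0024 [100.   62.4] 1356
gripped t31.4 tcp [ 0.5795 -0.3495  0.0268] open 0.0629 gf 67.3 F [-0.4  0.2  5.7]
lifted t33.1 tcp [ 0.5786 -0.3489  0.3386] open 0.0632 gf 66.5 F [-0.2 -0.  -1.9]
stack top 0.1 [0.4763 0.019 ] 0.0041 [100.   62.7] 1364
over t35.0 tcp [0.477  0.0186 0.3399] open 0.0631 gf 66.4 F [ 0.3 -0.3 -2.3]
contact True
down t37.0 tcp [0.4767 0.0192 0.1267] open 0.0632 gf 67.5 F [-0.8 -0.7  7.1]
off t38.6 tcp [0.476  0.0192 0.3389] open 0.0851 gf 0.0 F [-0.2 -0.1 -0.5]
box4 zb 0.10023005383878696
stack top 0.136 [0.4768 0.0194] 0.0015 [97.6 62.9] 1431
gripped t43.4 tcp [ 0.4374 -0.3505  0.0267] open 0.0629 gf 66.3 F [-0.1  0.5  5.4]
lifted t45.1 tcp [ 0.4367 -0.3499  0.3389] open 0.0628 gf 65.7 F [-0.9 -0.1 -1.2]
stack top 0.136 [0.476  0.0193] 0.0047 [99.4 62.9] 1444
over t46.7 tcp [0.477  0.0184 0.3399] open 0.0631 gf 65.8 F [-0.1  0.1 -1.6]
contact True
down t48.5 tcp [0.4767 0.0192 0.1627] open 0.0628 gf 66.9 F [-1.7 -0.8  7.9]
off t49.9 tcp [0.476  0.0192 0.3389] open 0.0846 gf 0.0 F [0.1 0.  0.1]
box2 zb 0.13629780782030612
stack top 0.166 [0.4771 0.0198] 0.0042 [99.  63.5] 1515
```

Run:
```python
from h import *
goto((.42,-.40),ZT,np.pi/2); P=cloud("top")[2]; r=np.hypot(P[...,0]-.589,P[...,1]+.2015); q=P[(P[...,2]>.02)&(P[...,2]<.08)&(r<.06)]
c,a,s=rect(q[:,:2]); print("jar",c,a,s); b=(a+np.pi/4)%(np.pi/2)-np.pi/4
rel=pick(c,b+np.pi/2,rel=.030)
if abs(ctrl.observe()["opening"]-.062)<.003:
    s=stackpose(.166)
    if np.hypot(*(s[0]-[.4767,.0193]))<.004:
        print("zb",place((.4767,.0193),np.pi/2,.166,rel))
goto((.42,-.28),ZT,np.pi/2); p,d,P=cloud("top")
for lo in (.222,.2255,.2285):
    q=P[(P[...,2]>lo)&(P[...,2]<.25)&(np.hypot(P[...,0]-.4767,P[...,1]-.0193)<.06)]; print(lo,q.mean(0) if len(q) else None,len(q),cv2.minEnclosingCircle((q[:,:2]*1000).astype(np.float32)))
p,d,_=cloud("side"); cv2.imwrite("pics/jar.png",p[:,:,::-1])
```

```text
jar [ 0.58922565 -0.20153676] 1.5138515511023862 (62.491455078125, 61.906192779541016)
gripped t55.8 tcp [ 0.5896 -0.2017  0.0307] open 0.0616 gf 66.5 F [-0.5 -0.   5.3]
lifted t57.5 tcp [ 0.5887 -0.2014  0.3387] open 0.0609 gf 66.0 F [-1.2  1.3 -2.3]
stack top 0.166 [0.4771 0.0199] 0.0015 [99.2 63.4] 1521
over t59.5 tcp [0.4769 0.0189 0.3399] open 0.0614 gf 66.0 F [ 0.2  0.1 -3.2]
contact True
down t61.0 tcp [0.4769 0.0193 0.1966] open 0.0614 gf 66.8 F [0.  0.3 6.1]
off t62.3 tcp [0.476  0.0193 0.3389] open 0.0848 gf 0.0 F [-0.1  0.7  0.3]
zb 0.16622691637318138
0.222 [0.47708758 0.01909789 0.2283532 ] 696 ((476.9763488769531, 18.907817840576172), 30.393707275390625)
0.2255 [0.47704064 0.01936751 0.22976804] 529 ((478.813232421875, 20.49201011657715), 29.15638542175293)
0.2285 [0.47753109 0.02016588 0.23115983] 349 ((476.8070373535156, 19.322254180908203), 26.19940757751465)
```

View pics/jar.png

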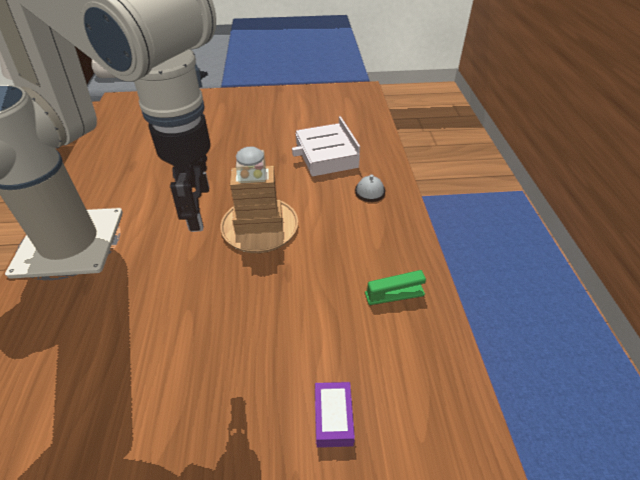

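Run:
```python
from h import *
p,d,P=cloud("top")
print("tabpix",P[243,155].round(4))
m=(P[...,2]>.03)&(P[...,2]<.056)&(abs(P[...,0]-.68)<.16)&(abs(P[...,1]-.31)<.16)
q=P[m][:,:2]; th=.22; u=np.array([np.cos(th),np.sin(th)]); v=np.array([-u[1],u[0]])
s=(q-[.6787,.3176])@np.c_[u,v]   # holder frame guess
for lo in np.arange(-.12,-.04,.006):
    k=s[(s[:,0]>=lo)&(s[:,0]<lo+.006)]
    if len(k): print(round(lo,3),len(k),k[:,1].min().round(4),k[:,1].max().round(4))
print("x range",s[:,0].min(),s[:,0].max())
# front edge direction: min s0 per v-bin away from tab
e=[]
for b in np.arange(-.08,.08,.008):
    k=s[(s[:,1]>=b)&(s[:,1]<b+.008)]
    if abs(b+.004)>.02 and len(k): e.append((b+.004,k[:,0].min()))
print("edge slope",np.polyfit(*np.array(e).T,1))
```

```text
tabpix [0.5862 0.2931 0.0495]
-0.114 5 -0.0054 0.0014
-0.108 22 -0.0072 0.0068
-0.102 21 -0.0086 0.0072
-0.096 22 -0.007 0.0067
-0.09 21 -0.0071 0.0078
-0.084 20 -0.0067 0.0074
-0.078 242 -0.0873 0.0879
-0.072 208 -0.0873 0.0879
-0.066 206 -0.0874 0.0883
-0.06 215 -0.0874 0.0886
-0.054 213 -0.0881 0.0864
-0.048 215 -0.0876 0.0886
-0.042 212 -0.0876 0.0866
x range -0.108712751617236 0.08444787023364837
edge slope [ 0.00053324 -0.07683014]
```

```bash
cat >> h.py <<'E'
TH=.2205; U=np.array([np.cos(TH),np.sin(TH)]); V=np.array([-U[1],U[0]]); H0=np.array([.6787,.3176])
E
python3 - <<'E'
from h import *
t=H0-U*.096; a=TH+np.pi/2
goto((.45,-.1),.42,np.pi/2); goto((.50,.28),.42,a); ctrl.gripper_to(.05)
goto(t,.15,a); print(ctrl.move_linear([*t,.046],speed=.08,stop_force=10)); ctrl.gripper_to(0); st("tab")
e=t-U*.146
print("stop",ctrl.move_linear([*e,.046],speed=.06,stop_force=30)); st("pulled")
ctrl.gripper_to(.05); c=ctrl.observe()["tcp_pos"]; ctrl.move_linear([c[0],c[1],.2],speed=.2)
goto((.40,.05),.42,a) if False else goto((.36,.36),.42,a)
p,d,P=cloud("top"); cv2.imwrite("pics/dr.png",cv2.resize(p[130:370,60:380][:,:,::-1],None,fx=2.4,fy=2.4)); np.save("pics/dr.npy",P); st()
E
```

```text
False
tab t69.2 tcp [0.5851 0.2973 0.0466] open 0.0131 gf 60.7 F [-3.   2.6  5.8]
stop False
pulled t71.8 tcp [0.4436 0.266  0.0465] open 0.0130 gf 60.4 F [-1.6  8.5  2.7]
 t74.2 tcp [0.3599 0.3592 0.4177] open 0.0502 gf 0.0 F [ 0.1 -0.7 -1.2]
```

View pics/dr.png

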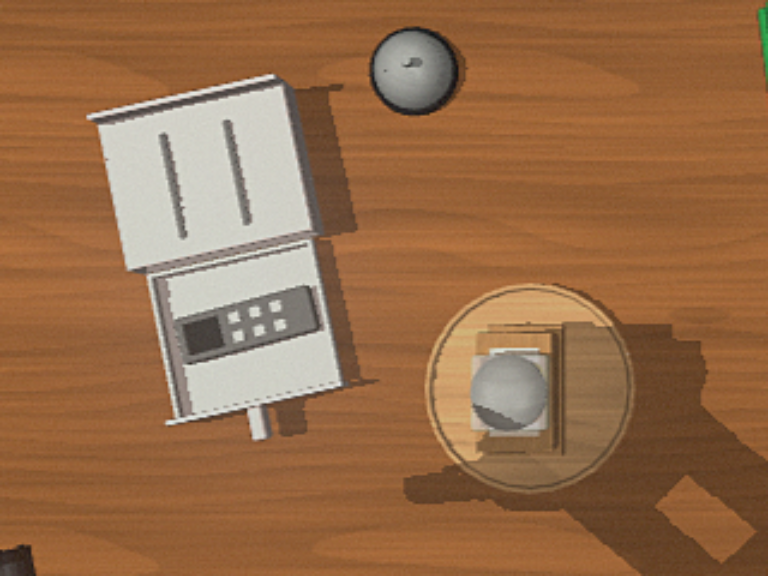

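Run:
```python
from h import *
p,d,P=cloud("top")
s=(P[...,:2]-H0)@np.c_[U,V]; z=P[...,2]
m=(z>.021)&(z<.034)&(s[...,0]>-.205)&(s[...,0]<-.09)&(abs(s[...,1])<.072)
m=cv2.morphologyEx(m.astype(np.uint8),cv2.MORPH_OPEN,np.ones((3,3)))
n,L,S,_=cv2.connectedComponentsWithStats(m); i=1+S[1:,4].argmax(); q=P[L==i]
c,a,sz=rect(q[:,:2]); print("remote",c,a,sz,q[:,2].mean(),S[i,4])
k=(p.max(-1)<190)&(abs(z-.028)<.006)&(np.hypot(P[...,0]-c[0],P[...,1]-c[1])<.075); 
b=a-np.pi/2 if a>0 else a+np.pi/2; print("closing",b)
assert abs(sz[0]-130)<5 and abs(sz[1]-44)<4
ctrl.gripper_to(.066); goto(c,.2,b); ctrl.move_linear([*c,.075],speed=.15)
print("touch",ctrl.move_linear([*c,.0355],speed=.04,stop_force=8)); st()
ctrl.gripper_to(0); st("grip"); z0=ctrl.observe()["tcp_pos"][2]
ctrl.move_linear([*c,ZT],speed=.2); st("lift")
print("REL",z0-.010,"ANG",b)
goto((.36,.30),ZT,b); st()
p,d,P=cloud("side"); cv2.imwrite("pics/rem.png",p[:300,60:460][:,:,::-1])
p,d,P=cloud("top"); q=P[(z:=P[...,2])>.222]; q=P[(P[...,2]>.222)&(P[...,2]<.25)&(np.hypot(P[...,0]-.4767,P[...,1]-.0193)<.045)]; print("dome",q.mean(0),cv2.minEnclosingCircle((q[:,:2]*1000).astype(np.float32)),len(q))
```

```text
remote [0.53857764 0.28374945] -1.3115223314336852 (130.09632873535156, 44.49685287475586) 0.02747885151996356 1034
closing 0.2592739953612113
touch False
 t77.8 tcp [0.5388 0.2838 0.0357] open 0.0661 gf 0.0 F [-1.6 -0.9  0.1]
grip t78.2 tcp [0.5391 0.284  0.0361] open 0.0430 gf 61.5 F [-0.3  0.4  5.3]
lift t79.8 tcp [0.5381 0.2835 0.3388] open 0.0429 gf 60.9 F [ 0.1  0.5 -1.2]
REL 0.026134810217133896 ANG 0.2592739953612113
 t80.6 tcp [0.3608 0.3004 0.3403] open 0.0425 gf 60.9 F [ 1.2 -0.6 -1.1]
dome [0.47701529 0.01882458 0.22859401] ((477.20416259765625, 19.40835189819336), 30.322004318237305) 685
```

View pics/rem.png

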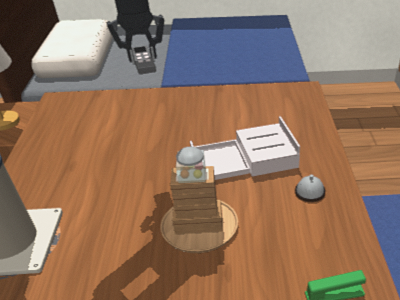

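Run:
```python
from h import *
b=.2592739953612113; c=np.array([.4770,.0192]); rel=.0261
goto(c,.40,b); ctrl.dwell(.3); o=st("over")
c=c+0; ctrl.move_linear([*c,.2326+rel+.01],speed=.1); ctrl.dwell(.3); st("near")
print(ctrl.move_linear([*c,.2326+rel-.003],speed=.015,stop_force=3)); o=st("contact")
print("nominal",.2326+rel)
z=o["tcp_pos"][2]
ctrl.dwell(.3); st()
ctrl.gripper_to(.05); st("rel"); ctrl.dwell(.5)
p,d,P=cloud("side"); cv2.imwrite("pics/pl.png",cv2.resize(p[60:260,150:400][:,:,::-1],None,fx=3,fy=3)); st()
```

```text
over t82.2 tcp [0.4769 0.02   0.3999] open 0.0423 gf 60.9 F [-0.1  0.2 -0.6]
near t83.9 tcp [0.4771 0.0192 0.269 ] open 0.0425 gf 60.9 F [-0.5 -0.4 -0.2]
True
contact t84.6 tcp [0.4769 0.0192 0.2585] open 0.0426 gf 61.6 F [-0.4 -0.4  5.6]
nominal 0.2587
 t84.9 tcp [0.4769 0.0192 0.2585] open 0.0425 gf 61.6 F [-0.7 -0.6  5.3]
rel t85.1 tcp [0.4763 0.0192 0.2577] open 0.0497 gf 0.0 F [ 0.1 -0.6 -0.5]
 t85.7 tcp [0.4764 0.0192 0.2579] open 0.0501 gf 0.0 F [0.4 0.6 0.2]
```

View pics/pl.png

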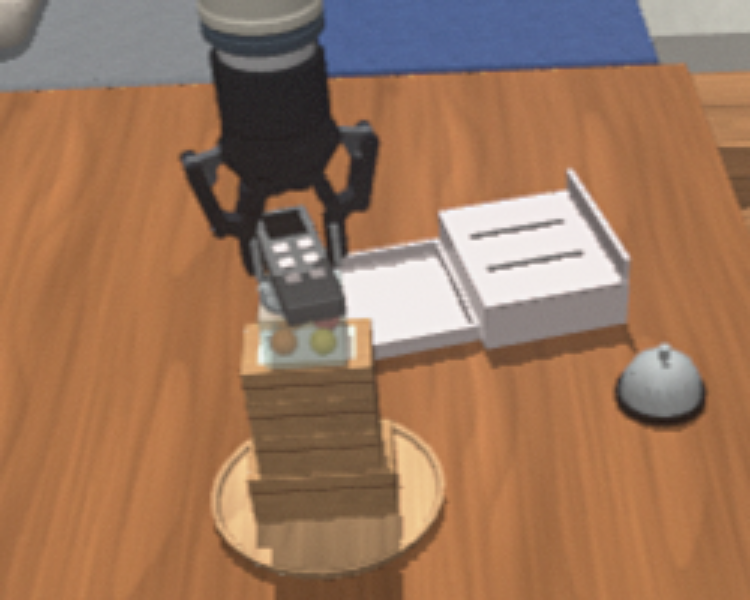

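```bash
cat > chk.py <<'E'
from h import *
def chk():
    p,d,P=cloud("top"); Q=cloud("side")[2]
    g=lambda P,z0,z1,r=.1: P[(P[...,2]>z0)&(P[...,2]<z1)&(np.hypot(P[...,0]-.477,P[...,1]-.019)<r)]
    q=g(P,.243,.262,.08); print("remote top",rect(q[:,:2]) if len(q)>9 else None,len(q)); 
    if len(q)>9:
        A=np.linalg.lstsq(np.c_[q[:,:2]-q[:,:2].mean(0),np.ones(len(q))],q[:,2],rcond=None)[0]; print("slope,z",A)
    for n,z0,z1 in (("b1",.025,.050),("b3",.066,.095),("b4",.106,.132),("b2",.142,.162),("jar",.172,.205)):
        q=g(Q,z0,z1); print(n,"side: x %.4f..%.4f"%tuple(np.percentile(q[:,0],(1,99))),"front y %.4f"%np.percentile(q[:,1],5),len(q))
    return p
E
python3 - <<'E'
from chk import *
ctrl.gripper_to(.07); c=ctrl.observe()["tcp_pos"]; ctrl.move_linear([c[0],c[1],.40],speed=.08); goto((.36,.30),.42,TH+np.pi/2)
p=chk(); cv2.imwrite("pics/pl2.png",cv2.resize(p[130:370,60:380][:,:,::-1],None,fx=2.4,fy=2.4)); st()
E
```

```text
remote top (array([0.47742322, 0.01972816]), np.float64(-1.3104298694650212), (130.4884490966797, 43.9678955078125)) 1601
slope,z [-9.27245257e-03 -2.48475344e-04  2.49957196e-01]
b1 side: x 0.4156..0.5348 front y -0.0174 362
b3 side: x 0.4264..0.5249 front y -0.0143 373
b4 side: x 0.4267..0.5249 front y -0.0143 366
b2 side: x 0.4264..0.5248 front y -0.0142 297
jar side: x 0.4454..0.5066 front y -0.0132 331
 t89.2 tcp [0.3606 0.2992 0.4199] open 0.0702 gf 0.0 F [-1.5 -0.8 -0.7]
```

View pics/pl2.png

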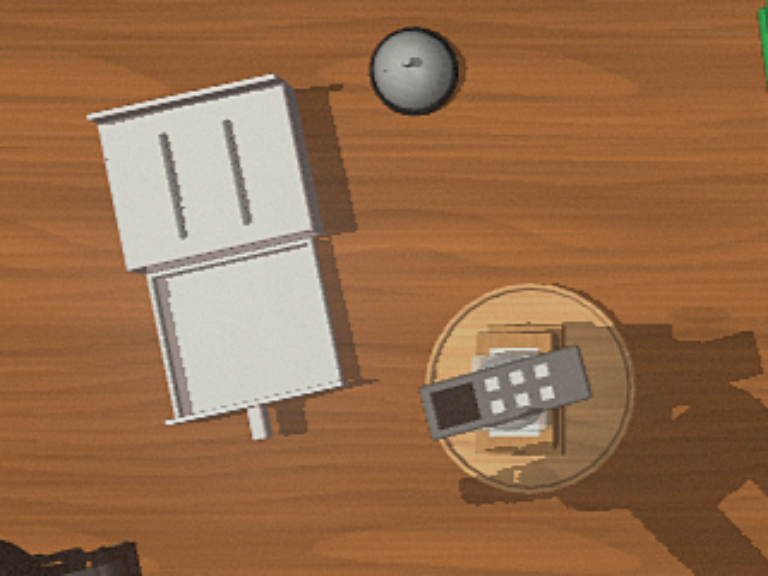

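Run:
```python
from chk import *
t=H0-U*.096; e=t-U*.146; a=TH+np.pi/2
ctrl.gripper_to(.05); goto(e,.15,a); print(ctrl.move_linear([*e,.046],speed=.08,stop_force=10)); ctrl.gripper_to(0); st("tab")
g=t+U*.003; print("stop",ctrl.move_linear([*g,.046],speed=.06,stop_force=20)); st("pushed"); print("home",t)
ctrl.dwell(.3); ctrl.gripper_to(.05); c=ctrl.observe()["tcp_pos"]; ctrl.move_linear([c[0],c[1],.3],speed=.15); goto((.36,.36),.42,a)
p,d,P=cloud("top"); m=(P[...,2]>.03)&(P[...,2]<.056)&(abs(P[...,0]-.6)<.2)&(abs(P[...,1]-.31)<.16)
s=(P[m][:,:2]-H0)@np.c_[U,V]; s=s[abs(s[:,1])<.006]; print("tab front u",s[:,0].min(),"(was -.1087)"); chk()
cv2.imwrite("pics/end.png",p[:,:,::-1]); st()
```

```text
False
tab t92.5 tcp [0.4431 0.2659 0.0466] open 0.0129 gf 61.0 F [-1.2  7.1  1.4]
stop True
pushed t94.8 tcp [0.5836 0.2971 0.0466] open 0.0130 gf 61.4 F [-1.9  0.9  5.5]
home [0.58502433 0.29660312]
tab front u -0.10868010541974261 (was -.1087)
remote top (array([0.47744962, 0.01946317]), np.float64(-1.3104012904175733), (129.94630432128906, 43.945579528808594)) 1598
slope,z [-0.00342126  0.00158326  0.24988528]
b1 side: x 0.4163..0.5349 front y -0.0175 370
b3 side: x 0.4264..0.5250 front y -0.0142 372
b4 side: x 0.4267..0.5249 front y -0.0143 367
b2 side: x 0.4265..0.5249 front y -0.0143 301
jar side: x 0.4454..0.5065 front y -0.0129 333
 t98.5 tcp [0.361  0.3597 0.4189] open 0.0500 gf 0.0 F [0.6 0.  0.2]
```

View pics/end.png

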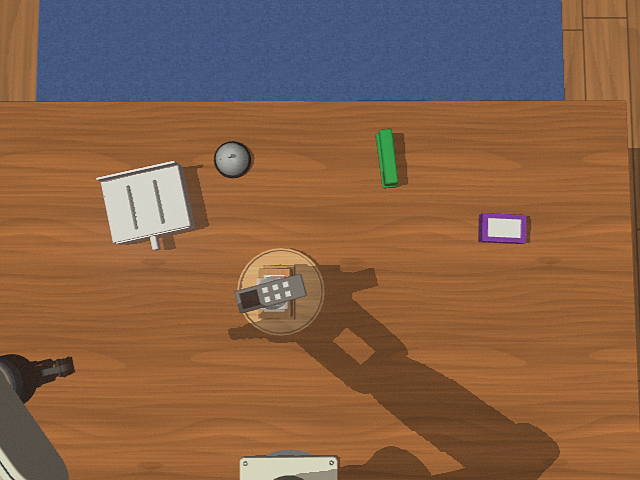

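The drawer is home (tab at 155,243, as at the start). The remote lies level and centred on the column (271,293), and the bell and stapler haven't moved.

```bash
python3 -c "
from h import *
ctrl.dwell(.5); print(ctrl.hand_in())"
```

```text
the job is handed in; nothing more can be done
None
```

The job is done and handed in at about 99 s of the 210 s: the four boxes and the jar stand in one column on the bamboo tray, the remote lies level on the jar's dome within about 1 mm of its centre, and the drawer is home; the hand-in returned no verdict.

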